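Set out the starter pots at the sowing bench

TASK

First stand each coloured starter pot upright on the floor of the holder of its own colour. Only when all three are in, nest the white net pot with the blue rim upright in the blue pot, down until it is snug: press it lightly at most, do not ram it. Set things down rather than dropping them, and leave everything standing free at the end.

Things in the scene. Friction and masses are not known exactly. Their poses are not given: they have to be found in the camera images.
- holder_red: round shallow pot holder, red raised rim round a white floor, fixed to the bench: 80 mm outside diameter, 12 mm high, recess 66 mm in diameter, its floor 5 mm above the bench. Origin: centre of its underside, on the bench; z up.
- holder_yellow: round shallow pot holder, yellow raised rim round a white floor, fixed to the bench: 80 mm outside diameter, 12 mm high, recess 66 mm in diameter, its floor 5 mm above the bench. Origin: centre of its underside, on the bench; z up.
- holder_blue: round shallow pot holder, blue raised rim round a white floor, fixed to the bench: 80 mm outside diameter, 12 mm high, recess 66 mm in diameter, its floor 5 mm above the bench. Origin: centre of its underside, on the bench; z up.
- pot_red: loose red plastic starter pot, open, empty, upright, 40 to 85 g. In mm: 75 high, foot 41 in diameter, tapering out to 63 at 55 height, then a straight collar of 63 diameter up to the rim (grip there). Inside: mouth 57 in diameter, conical below 55 height, wall 3, floor 4 thick. Origin: centre of its underside; z up through the mouth; round, yaw does not matter.
- pot_yellow: loose yellow plastic starter pot, open, empty, upright, 40 to 85 g. In mm: 75 high, foot 41 in diameter, tapering out to 63 at 55 height, then a straight collar of 63 diameter up to the rim (grip there). Inside: mouth 57 in diameter, conical below 55 height, wall 3, floor 4 thick. Origin: centre of its underside; z up through the mouth; round, yaw does not matter.
- pot_blue: loose blue plastic starter pot, open, empty, upright, 40 to 85 g. In mm: 75 high, foot 41 in diameter, tapering out to 63 at 55 height, then a straight collar of 63 diameter up to the rim (grip there). Inside: mouth 57 in diameter, conical below 55 height, wall 3, floor 4 thick. Origin: centre of its underside; z up through the mouth; round, yaw does not matter.
- net_pot: loose white net pot, black slots, blue rim, upright, 28 to 56 g. In mm: 92 high, foot 41 in diameter, tapering to 53 at 30 height, then straight, 53 in diameter, to the rim. Nested snug in the blue pot its underside is 17 to 22 above the pot's, its top 34 to 39 above the pot's rim: grip within 25 of its top to clear that rim. Origin: centre of its underside; z up through the mouth; round.

How it is judged:
By the outcome, as a careful person would: the job done as asked, in the order asked, and still so for the second after the job is handed in, with the robot touching nothing.
It also fails if it takes over 112 s, if anything falls off the work surface, if the arm or the gripper's body presses on something with over 40 N, if the wrist force passes 120 N, or if a joint passes its speed limit or range.

ROBOT

A 7-joint arm with a two-finger parallel gripper is mounted at the origin on the work surface. World frame = base frame: x ahead of the robot, y to its left, z up, the work surface at z = 0. Lengths are in m, angles in rad, forces in N, time in s.
With the tool pointing down it reaches from about 0.35 to 0.9 m from the base axis. Payload 8.1 kg.
Tool frame: the origin (TCP) lies midway between the tips of the shut fingers; the grasp point (between the pads) lies 19 mm behind it; z points along the fingers, y is the direction in which the jaws open and shut (so a half turn about z gives the same grasp; the last joint's range is limited). The gripper opens to 92 mm and grips with 3 to 60 N. Pads are 19 mm wide; open, the fingers measure 130 mm over their backs; the gripper's body (75 mm by 190 mm) begins 47 mm behind the grasp point.
Start: joints at [1.245, 0.434, 0.025, 1.573, -0.012, 1.134, -0.075], TCP at [0.138, -0.61, 0.227] pointing down, gripper open.
Joint ranges: [-2.62, 2.62], [-0.44, 2.09], [-1.27, 1.32], [0.08, 2.57], [-1.32, 4.46], [0.12, 2], [-2.74, 2.74]. Speed limits (rad/s): [2.22, 2.22, 3.01, 3.01, 3.14, 3.14, 3.14].

INTERFACE

Orientations are given as a rotation vector (axis times angle).
In Python, from cell import observe, get_image, ticket gives the robot as it stands.
- The arm moves only by the shell command python3 -m jog 'ROWS' [OPENING] [FORCE]. ROWS is JSON, a list of rows, each a list of 4 numbers: the shift along the tool's x, y, z in m, then the turn about the tool's z in rad. In form: [[x, y, z, twist], ...]. A call has 1 to 8 rows; each row shifts and turns the pose as measured when the row begins, along the tool's axes as they then stand; what a row does not reach is not made up. A row lasts 1/10 s, in which the tool goes at most 50 mm and 8.59 degrees, less where a joint would pass 70% of its speed; a pose out of reach is approached as far as the arm can. A call is refused whole if a number of a shift passes 0.05 or a number of a turn 0.15, either way. A call with a gripper value outside its range is refused whole. OPENING is the gripper's target within -1 to 1 (shut at 1, half-way at 0, fully open at -1), set as the call begins (- or left out, the last holds). The fingers move at their own pace and stop on an object; FORCE is the grip in N (left out, the last holds). Time passes only in rows, so rows that do not move let the fingers close. It gives the time, the measured TCP pose, the force and the opening at its end, in the units of the state.
- observe(): the state, without advancing time (a new reading comes with each control period).
- get_image(name): name is "side" or "top" or "wrist"; returns a dict with "img" (420x560x3 uint8, red, green, blue), "intrinsics" (3x3 intrinsics, pixels), "rvec" (rotation vector, rad) and "tvec" (3), from world to camera coordinates, as OpenCV has them. Camera axes: x right, y down, z forward; pixel columns grow to the right and rows downward; lengths in m; the calibration is good to about 2 mm. A picture is of the moment at which its call begins. There is no depth.
- ticket.sign_off(): hands the job in, once; it reports no verdict.
The state is a dict: "clock": time; "joints": joint angles; "dq": joint speeds; "joint_efforts": joint torques, N m; "position": TCP position; "ee_rot": TCP orientation; "force": force on the tool from outside, world axes, zero at the start; "ft_torque": the same for the moment, N m; "width": opening from 0.0 (shut) to 1.0 (fully open).
Only numpy, scipy, OpenCV 4.12 (cv2) and the standard library are available. Lean on these libraries where they do the work, as an engineer would, in place of code of your own. Each camera call takes 0.05 s, during which the arm holds its last target. There are 200 camera calls.

## Working session

There is one attempt and no reset: what is moved stays moved. The work goes in short steps, Python scripts to look and compute and a shell command to move; the robot and the scene stay as the last step left them, time stands still between calls to the robot, and variables do not carry over. Pictures are saved under pics/ and viewed, about 12 in all and at most 16, crops included, and the job is handed in when it is done.

```bash
ls; mkdir -p pics; python3 - <<'E'
from cell import observe,get_image
import cv2,numpy as np
s=observe();print(s)
for n in("top","side"):
    d=get_image(n);cv2.imwrite(f"pics/{n}0.png",d["img"][:,:,::-1]);print(n,d["intrinsics"],d["rvec"],d["tvec"])
E
```

```text
pics
{'clock': 0.0, 'joints': array([ 1.24540625,  0.43523693,  0.02497511,  1.57407189, -0.01158373,
        1.13401542, -0.0751127 ]), 'dq': array([-2.36317211e-04, -1.15275233e-03, -8.34065736e-05, -9.43707648e-04,
       -1.45713902e-03, -4.22484897e-04, -6.03385060e-04]), 'joint_efforts': array([ 1.25049537e-03, -6.67833853e+01,  9.85997804e-01, -3.14459896e+01,
       -6.03896356e-02,  4.29528253e-02,  1.70580051e-04]), 'position': array([ 0.13792108, -0.60907394,  0.2259461 ]), 'ee_rot': array([-3.12059278e+00, -3.48941491e-01,  5.24738585e-04]), 'force': array([-0.538699  ,  0.77117067,  0.15412432]), 'ft_torque': array([ 0.04495008, -0.06186052,  0.00752705]), 'width': 1.0006695127648992}
top [[391.40661623   0.         275.33771647]
 [  0.         391.40661623 209.39033209]
 [  0.           0.           1.        ]] [ 2.09906222 -2.14722828  0.10327498] [0.02772786 0.53391425 0.7551657 ]
side [[456.72268741   0.         284.50774498]
 [  0.         456.72268741 214.14039239]
 [  0.           0.           1.        ]] [ 2.15403672 -0.62690363  0.29341247] [-0.44708397  0.19798144  0.64948073]
```

View pics/top0.png

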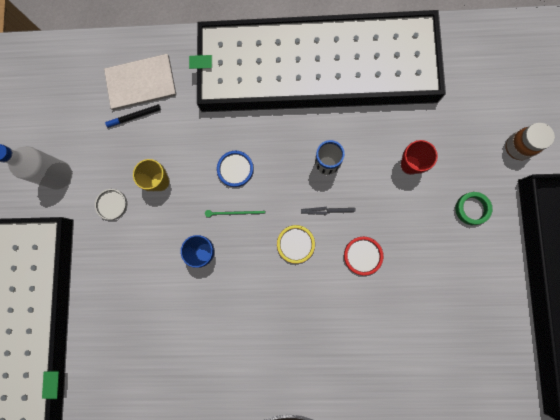

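View pics/side0.png

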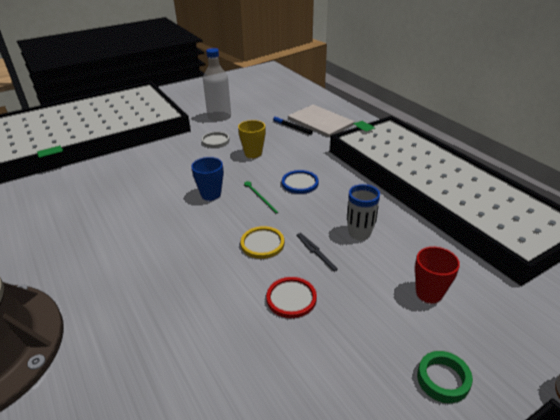

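Top view: pots at red (420,157), yellow (149,175), blue (197,252). Net pot rim is at (330,155). Holders: red (364,256), yellow (296,244), blue (235,169). The green and white rings are distractors. The side view agrees, and everything is upright.

```bash
cat >h.py <<'E'
import cv2,numpy as np
from scipy.optimize import least_squares
from cell import observe,get_image
def proj(d,P): return cv2.projectPoints(np.array(P,float).reshape(-1,1,3),d["rvec"],d["tvec"],d["intrinsics"],None)[0].reshape(-1,2)
def mask(img,c):
    h=cv2.cvtColor(img,cv2.COLOR_RGB2HSV);H,S,V=[h[...,i].astype(int) for i in range(3)]
    m={'r':(H<8)|(H>172),'y':(H>20)&(H<35),'b':(H>100)&(H<128)}[c]&(S>110)&(V>40)
    return m.astype(np.uint8)
def hull(d,c,seed):
    m=cv2.morphologyEx(mask(d["img"],c),cv2.MORPH_CLOSE,np.ones((3,3)))
    n,l,s,ce=cv2.connectedComponentsWithStats(m)
    best=min((i for i in range(1,n) if s[i,4]>40),key=lambda i:np.hypot(*(ce[i]-seed)))
    return cv2.convexHull(np.argwhere(l==best)[:,::-1].astype(np.float32).copy())
def cen(h):
    m=cv2.moments(h);return np.array([m['m10'],m['m01']])/m['m00'],m['m00']
t=np.linspace(0,2*np.pi,60)
POT=[(0,.0205),(.055,.0315),(.075,.0315)];HOL=[(0,.04),(.012,.04)];NET=[(.084,.0265),(.092,.0265)]
def locate(d,c,seed,circ,x0=(.5,0),dz=0):
    ch,a=cen(hull(d,c,seed))
    def mod(p):
        P=[(p[0]+r*np.cos(u),p[1]+r*np.sin(u),z+dz) for z,r in circ for u in t]
        return cen(cv2.convexHull(proj(d,P).astype(np.float32)))
    r=least_squares(lambda p:mod(p)[0]-ch,x0,diff_step=1e-2,x_scale=.1)
    return r.x.round(4),round(a/mod(r.x)[1],3)
E
python3 - <<'E'
from h import *
T=get_image("top");S=get_image("side")
for n,c,a,b,m in[("pr",'r',(420,157),(436,275),POT),("py",'y',(149,175),(252,138),POT),("pb",'b',(197,252),(208,178),POT),("net",'b',(330,155),(364,195),NET),("hr",'r',(364,256),(291,297),HOL),("hy",'y',(296,244),(262,242),HOL),("hb",'b',(235,169),(300,181),HOL)]:
    x,q=locate(T,c,a,m);print(n,x,q,*locate(S,c,b,m,x))
print(observe()["clock"])
E
```

```text
pr [ 0.6288 -0.2709] 0.902 [ 0.6299 -0.2701] 0.924
py [0.6084 0.2688] 0.904 [0.6093 0.2712] 0.885
pb [0.4527 0.1692] 0.901 [0.4533 0.1707] 0.888
net [ 0.6324 -0.0936] 0.97 [ 0.633  -0.0944] 1.038
hr [ 0.4385 -0.1616] 0.933 [ 0.4393 -0.1603] 0.906
hy [ 0.4654 -0.0233] 0.944 [ 0.4663 -0.0212] 0.898
hb [0.6313 0.1037] 0.894 [0.6328 0.1062] 0.842
0.2
```

```bash
cat >>h.py <<'E'
from scipy.spatial.transform import Rotation as Ro
def to(x,y,z):
    s=observe();R=Ro.from_rotvec(s["ee_rot"]).as_matrix()
    print("clock",round(s["clock"],2),"tcp",s["position"].round(4),"yaw",np.arctan2(R[1,0],R[0,0]).round(3),"tilt",R[2,2].round(4),"w",round(s["width"],3),"F",s["force"].round(1),"-> rows sum",(R.T@(np.array([x,y,z])-s["position"])).round(4))
E
python3 -m jog '[[0,0,0,0.11],[0,0,0,0.11],[0.035,-0.024,0,0],[0.035,-0.024,0,0],[0.035,-0.024,0,0],[0.035,-0.024,0,0],[0.035,-0.024,0,0],[0.035,-0.024,0,0]]' -1 15
python3 -c "from h import *;to(.6294,-.2705,.2)"
```

```text
clock: 1.0
position: [0.3476, -0.4668, 0.2239]
ee_rot: [-3.141, 0.034, 0.008]
force: [0.6, -0.5, 0.3]
width: 1.001
clock 1.0 tcp [ 0.3476 -0.4668  0.2239] yaw -0.022 tilt -1.0 w 1.001 F [ 0.6 -0.5  0.3] -> rows sum [ 0.2776 -0.2024  0.0225]
```

```bash
python3 -m jog '[[0.04,-0.029,0,0],[0.04,-0.029,0,0],[0.04,-0.029,0,0],[0.04,-0.029,0,0],[0.04,-0.029,0,0],[0.04,-0.029,0.01,0],[0.038,-0.028,0.01,-0.02],[0,0,0,0]]'
python3 -c "
from h import *
to(.6294,-.2705,.12)
d=get_image('wrist');cv2.imwrite('pics/w1.png',d['img'][:,:,::-1])
print(proj(d,[(.6294,-.2705,.075)]), locate(d,'r',proj(d,[(.6294,-.2705,.075)])[0],POT,(.63,-.27)))"
```

```text
clock: 1.8
position: [0.6384, -0.2591, 0.2011]
ee_rot: [-3.138, -0.009, 0.005]
force: [1.2, 0.4, -1.1]
width: 0.995
clock 1.8 tcp [ 0.6384 -0.2591  0.2011] yaw 0.006 tilt -1.0 w 0.995 F [ 1.2  0.4 -1.1] -> rows sum [-0.0088  0.0116  0.0811]
[[290.11272288 210.68567669]] (array([ 0.6272, -0.2727]), 0.929)
```

View pics/w1.png

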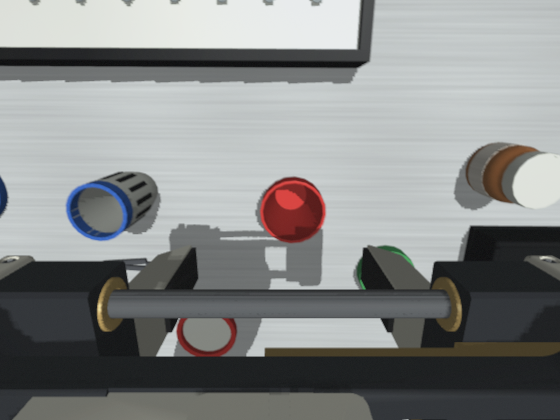

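The wrist view shows the red pot's rim centred at about (293,210) between the open fingers, agreeing with the fixed cameras to 2-3 mm.

```bash
python3 -m jog '[[-0.01,0.012,0.03,0],[0,0,0.03,0],[0,0,0.03,0],[0,0,0.03,0],[0,0,0.02,0],[0,0,0.01,0],[0,0,0.004,0],[0,0,0,0]]'
python3 -c "from h import *;to(.6285,-.2715,.046)"
```

```text
clock: 2.65
position: [0.6216, -0.2831, 0.0447]
ee_rot: [3.137, -0.009, -0.007]
force: [0.7, -0.1, 0.2]
width: 1.0
clock 2.65 tcp [ 0.6216 -0.2831  0.0447] yaw -0.006 tilt -1.0 w 1.0 F [ 0.7 -0.1  0.2] -> rows sum [ 0.0068 -0.0116 -0.0014]
```

```bash
python3 -m jog '[[0.007,-0.011,0,0],[0,0,0,0],[0,0,0,0]]'
python3 -c "from h import *;to(.6285,-.2715,.046)"
```

```text
clock: 2.95
position: [0.6312, -0.2719, 0.0479]
ee_rot: [3.136, -0.009, 0.0]
force: [0.2, -0.3, 1.1]
width: 1.003
clock 2.95 tcp [ 0.6312 -0.2719  0.0479] yaw -0.006 tilt -1.0 w 1.003 F [ 0.2 -0.3  1.1] -> rows sum [-0.0027 -0.0004  0.0019]
```

```bash
python3 -m jog '[[-0.002,0,0.002,0],[0,0,0,0],[0,0,0,0],[0,0,0,0],[0,0,0,0],[0,0,0,0],[0,0,0,0],[0,0,0,0]]' 1 12
python3 -m jog '[[0,0,-0.02,0],[0,0,-0.04,0],[0,0,-0.04,0],[0,0,-0.03,0],[0,0,0,0],[0,0,0,0]]'
python3 -c "from h import *;to(.439,-.161,.17)"
```

```text
clock: 3.75
position: [0.6298, -0.2718, 0.0472]
ee_rot: [3.135, -0.009, 0.003]
force: [-0.4, -0.4, 0.4]
width: 0.672
clock: 4.35
position: [0.6277, -0.2709, 0.1794]
ee_rot: [3.136, -0.009, -0.005]
force: [0.4, -0.2, -1.0]
width: 0.669
clock 4.35 tcp [ 0.6277 -0.2709  0.1794] yaw -0.006 tilt -1.0 w 0.669 F [ 0.4 -0.2 -1. ] -> rows sum [-0.1893 -0.1089  0.0093]
```

```bash
python3 -m jog '[[-0.03,-0.018,0,0],[-0.035,-0.02,0,0],[-0.035,-0.02,0,0],[-0.035,-0.02,0,0],[-0.03,-0.018,0,0],[-0.02,-0.01,0,0],[0,0,0,0],[0,0,0,0]]'
python3 -c "from h import *;to(.439,-.161,.052)"
```

```text
clock: 5.15
position: [0.4298, -0.159, 0.1687]
ee_rot: [3.139, -0.01, -0.028]
force: [-0.1, 0.2, -1.1]
width: 0.67
clock 5.15 tcp [ 0.4298 -0.159   0.1687] yaw -0.006 tilt -0.9998 w 0.67 F [-0.1  0.2 -1.1] -> rows sum [0.0113 0.0016 0.1166]
```

```bash
python3 -m jog '[[0.009,0.002,0.02,0],[0,0,0.03,0],[0,0,0.03,0],[0,0,0.02,0],[0,0,0.004,0],[0,0,0,0],[0,0,0,0]]'
python3 -c "from h import *;to(.439,-.161,.052)"
```

```text
clock: 5.85
position: [0.443, -0.1645, 0.0592]
ee_rot: [3.139, -0.013, -0.025]
force: [0.2, -0.2, -0.2]
width: 0.672
clock 5.85 tcp [ 0.443  -0.1645  0.0592] yaw -0.008 tilt -0.9999 w 0.672 F [ 0.2 -0.2 -0.2] -> rows sum [-0.0039 -0.0035  0.0073]
```

```bash
python3 -m jog '[[-0.003,-0.003,0.004,0],[0,0,0,0],[0,0,0.002,0],[0,0,0,0],[0,0,0.001,0],[0,0,0,0]]'
python3 -c "from h import *;to(.439,-.161,.052)"
```

```text
clock: 6.45
position: [0.442, -0.162, 0.0547]
ee_rot: [3.137, -0.013, -0.016]
force: [0.2, -1.5, -1.1]
width: 0.675
clock 6.45 tcp [ 0.442  -0.162   0.0547] yaw -0.009 tilt -0.9999 w 0.675 F [ 0.2 -1.5 -1.1] -> rows sum [-0.003  -0.0009  0.0028]
```

```bash
for i in 1; do python3 -m jog '[[0,0,0.002,0],[0,0,0,0],[0,0,0.001,0],[0,0,0,0]]'; done
python3 -m jog '[[0,0,0.001,0],[0,0,0,0]]'
python3 -c "from h import *;to(.439,-.161,.052)"
```

```text
clock: 6.85
position: [0.4423, -0.1619, 0.052]
ee_rot: [3.137, -0.013, -0.015]
force: [-0.2, 0.2, 0.4]
width: 0.668
clock: 7.05
position: [0.4425, -0.1617, 0.0517]
ee_rot: [3.137, -0.013, -0.014]
force: [0.3, 0.3, -0.4]
width: 0.666
clock 7.05 tcp [ 0.4425 -0.1617  0.0517] yaw -0.008 tilt -0.9999 w 0.666 F [ 0.3  0.3 -0.4] -> rows sum [-0.0035 -0.0006 -0.0003]
```

```bash
python3 -m jog '[[0,0,0.002,0],[0,0,0,0],[0,0,0,0]]'; python3 -m jog '[[0,0,0.002,0],[0,0,0,0],[0,0,0,0]]'
python3 -c "
from h import *
import time
to(.439,-.161,.052)
d=get_image('side');cv2.imwrite('pics/s1.png',cv2.resize(d['img'][200:360,200:400,::-1],(800,640))[:600]);to(.439,-.161,.052)"
```

```text
clock: 7.35
position: [0.443, -0.1619, 0.0504]
ee_rot: [3.137, -0.014, -0.012]
force: [1.1, 0.3, -1.0]
width: 0.67
clock: 7.65
position: [0.4436, -0.1621, 0.0488]
ee_rot: [3.136, -0.014, -0.01]
force: [-0.8, 0.0, 2.3]
width: 0.668
clock 7.65 tcp [ 0.4436 -0.1621  0.0488] yaw -0.009 tilt -1.0 w 0.668 F [-0.8  0.   2.3] -> rows sum [-0.0047 -0.0011 -0.0032]
clock 7.7 tcp [ 0.4437 -0.1621  0.0488] yaw -0.009 tilt -1.0 w 0.668 F [ 0.3 -0.4  1.2] -> rows sum [-0.0047 -0.0011 -0.0031]
```

View pics/s1.png

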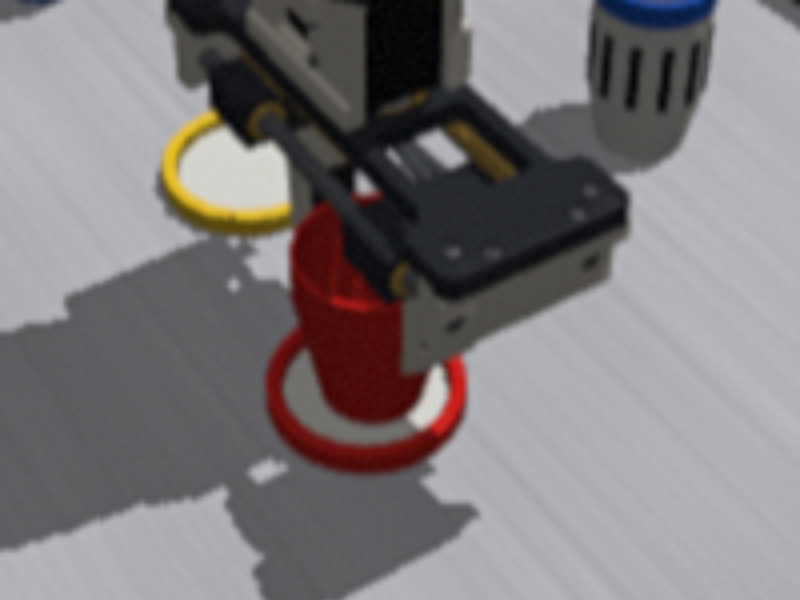

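The red pot's foot is inside the red holder's recess (crop about (375,400)), and a light contact force shows. Release it and go to yellow.

```bash
python3 -m jog '[[0,0,0,0],[0,0,0,0],[0,0,0,0],[0,0,0,0],[0,0,0,0],[0,0,0,0]]' -1 12
python3 -m jog '[[0,0,-0.02,0],[0,0,-0.04,0],[0,0,-0.04,0],[0,0,-0.04,0],[0,0,0,0],[0,0,0,0]]'
python3 -c "from h import *;to(.609,.270,.19)"
```

```text
clock: 8.3
position: [0.4433, -0.1621, 0.0483]
ee_rot: [3.137, -0.014, -0.011]
force: [-0.4, -0.7, 1.2]
width: 1.001
clock: 8.9
position: [0.4435, -0.161, 0.1929]
ee_rot: [3.137, -0.014, -0.015]
force: [0.0, -0.3, -0.6]
width: 0.999
clock 8.9 tcp [ 0.4435 -0.161   0.1929] yaw -0.009 tilt -0.9999 w 0.999 F [ 0.  -0.3 -0.6] -> rows sum [ 1.618e-01 -4.325e-01 -4.000e-04]
```

```bash
python3 -m jog '[[0.01,-0.025,0,0],[0.014,-0.036,0,0],[0.015,-0.04,0,0],[0.015,-0.04,0,0],[0.015,-0.04,0,0],[0.015,-0.04,0,0],[0.015,-0.04,0,0],[0.015,-0.04,0,0]]'
python3 -m jog '[[0.015,-0.04,0,0],[0.015,-0.04,0,0],[0.01,-0.025,0,0],[0,0,0,0],[0,0,0,0]]'
python3 -c "
from h import *
to(.609,.270,.046)
d=get_image('wrist')
print(locate(d,'y',proj(d,[(.609,.27,.075)])[0],POT,(.61,.27)));to(.609,.270,.046)"
```

```text
clock: 9.7
position: [0.56, 0.1403, 0.1799]
ee_rot: [3.132, -0.037, -0.035]
force: [0.7, -0.6, -0.5]
width: 1.001
clock: 10.2
position: [0.6001, 0.2556, 0.168]
ee_rot: [3.131, -0.024, -0.052]
force: [-0.3, -1.0, -0.3]
width: 1.004
clock 10.2 tcp [0.6001 0.2556 0.168 ] yaw -0.015 tilt -0.9994 w 1.004 F [-0.3 -1.  -0.3] -> rows sum [ 0.0127 -0.0158  0.1214]
(array([0.6077, 0.268 ]), 0.932)
clock 10.25 tcp [0.5998 0.2556 0.1679] yaw -0.015 tilt -0.9994 w 0.998 F [-0.5  0.4  0.9] -> rows sum [ 0.0131 -0.0158  0.1214]
```

```bash
python3 -m jog '[[0.006,-0.007,0,0],[0.005,-0.006,0.02,0],[0,0,0.03,0],[0,0,0.03,0],[0,0,0.02,0],[0,0,0.01,0],[0,0,0,0],[0,0,0,0]]'
python3 -c "from h import *;to(.608,.2695,.047)"
```

```text
clock: 11.05
position: [0.6118, 0.2599, 0.0555]
ee_rot: [3.129, -0.041, -0.046]
force: [0.4, -1.0, 0.6]
width: 1.001
clock 11.05 tcp [0.6118 0.2599 0.0555] yaw -0.027 tilt -0.9995 w 1.001 F [ 0.4 -1.   0.6] -> rows sum [-0.0038 -0.0096  0.0085]
```

```bash
python3 -m jog '[[-0.004,-0.009,0.004,-0.02],[0,0,0,0],[0,0,0.004,0],[0,0,0,0],[0,0,0,0]]'
python3 -c "from h import *;to(.608,.2695,.047)"
```

```text
clock: 11.55
position: [0.6096, 0.2712, 0.0509]
ee_rot: [3.133, -0.007, -0.038]
force: [-0.7, 0.4, 0.1]
width: 1.001
clock 11.55 tcp [0.6096 0.2712 0.0509] yaw -0.004 tilt -0.9997 w 1.001 F [-0.7  0.4  0.1] -> rows sum [-0.0015  0.0017  0.0039]
```

```bash
python3 -m jog '[[-0.001,0.001,0.004,0],[0,0,0,0],[0,0,0,0],[0,0,0,0],[0,0,0,0],[0,0,0,0],[0,0,0,0]]' 1 12
python3 -m jog '[[0,0,-0.02,0],[0,0,-0.04,0],[0,0,-0.04,0],[0,0,-0.03,0],[0,0,0,0],[0,0,0,0]]'
python3 -c "from h import *;to(.466,-.022,.17)"
```

```text
clock: 12.25
position: [0.6086, 0.2697, 0.0467]
ee_rot: [3.132, -0.008, -0.038]
force: [0.2, -0.3, -1.1]
width: 0.694
clock: 12.85
position: [0.6105, 0.2701, 0.1794]
ee_rot: [3.13, -0.007, -0.044]
force: [-0.6, 0.1, -1.2]
width: 0.692
clock 12.85 tcp [0.6105 0.2701 0.1794] yaw -0.005 tilt -0.9995 w 0.692 F [-0.6  0.1 -1.2] -> rows sum [-0.1428  0.2927  0.0166]
```

```bash
python3 -m jog '[[-0.01,0.02,0,0],[-0.016,0.033,0,0],[-0.018,0.037,0,0],[-0.018,0.037,0,0],[-0.018,0.037,0,0],[-0.018,0.037,0,0],[-0.018,0.037,0,0],[-0.016,0.033,0,0]]'
python3 -m jog '[[-0.01,0.02,0,0],[0,0,0,0],[0,0,0,0]]'
python3 -c "from h import *;to(.466,-.022,.052)"
```

```text
clock: 13.65
position: [0.4677, -0.0053, 0.1752]
ee_rot: [3.13, 0.006, -0.067]
force: [0.2, -0.7, -1.2]
width: 0.692
clock: 13.95
position: [0.4522, -0.0319, 0.1729]
ee_rot: [3.127, -0.007, -0.078]
force: [0.5, 0.8, -0.7]
width: 0.694
clock 13.95 tcp [ 0.4522 -0.0319  0.1729] yaw -0.005 tilt -0.9987 w 0.694 F [ 0.5  0.8 -0.7] -> rows sum [ 0.0198 -0.0116  0.1199]
```

```bash
python3 -m jog '[[0.007,-0.004,0,0],[0.007,-0.004,0.02,0],[0,0,0.03,0],[0,0,0.03,0],[0,0,0.02,0],[0,0,0.005,0],[0,0,0,0],[0,0,0,0]]'
python3 -c "from h import *;to(.466,-.022,.052);print(Ro.from_rotvec(observe()['ee_rot']).as_matrix().round(3)[:,2])"
```

```text
clock: 14.75
position: [0.4691, -0.0133, 0.0624]
ee_rot: [3.133, 0.014, -0.072]
force: [0.5, -0.4, -0.8]
width: 0.69
clock 14.75 tcp [ 0.4691 -0.0133  0.0624] yaw 0.009 tilt -0.9989 w 0.69 F [ 0.5 -0.4 -0.8] -> rows sum [-0.0027  0.0086  0.0106]
[-0.046 -0.008 -0.999]
```

```bash
python3 -m jog '[[-0.003,0.008,0.004,0],[0,0,0,0],[0,0,0.003,0],[0,0,0,0],[0,0,0.001,0],[0,0,0,0]]'
python3 -m jog '[[0,0,0.002,0],[0,0,0,0]]'
python3 -m jog '[[0,0,0.002,0],[0,0,0,0],[0,0,0,0]]'
python3 -c "from h import *;to(.466,-.022,.052);print(Ro.from_rotvec(observe()['ee_rot']).as_matrix().round(3)[:,2])"
```

```text
clock: 15.35
position: [0.4682, -0.0221, 0.057]
ee_rot: [3.133, 0.013, -0.063]
force: [-0.1, 0.0, -0.2]
width: 0.692
clock: 15.55
position: [0.4682, -0.022, 0.055]
ee_rot: [3.133, 0.013, -0.062]
force: [0.2, 1.0, -0.6]
width: 0.692
clock: 15.85
position: [0.468, -0.022, 0.0526]
ee_rot: [3.133, 0.013, -0.063]
force: [-0.4, 0.3, -1.1]
width: 0.693
clock 15.85 tcp [ 0.468  -0.022   0.0526] yaw 0.008 tilt -0.9992 w 0.693 F [-0.4  0.3 -1.1] -> rows sum [-0.002   0.      0.0007]
[-0.04  -0.008 -0.999]
```

```bash
python3 -m jog '[[0,0,0.002,0],[0,0,0,0],[0,0,0,0]]'
python3 -m jog '[[0,0,0.001,0],[0,0,0,0]]'
python3 -m jog '[[0,0,0.001,0],[0,0,0,0]]'
```

```text
clock: 16.15
position: [0.4682, -0.0222, 0.0511]
ee_rot: [3.132, 0.013, -0.062]
force: [-0.2, 0.3, -1.5]
width: 0.692
clock: 16.35
position: [0.4682, -0.0224, 0.0508]
ee_rot: [3.132, 0.012, -0.061]
force: [-1.1, 0.8, -0.5]
width: 0.69
clock: 16.55
position: [0.4683, -0.0224, 0.0506]
ee_rot: [3.132, 0.012, -0.06]
force: [0.3, -0.0, -0.3]
width: 0.69
```

```bash
python3 -m jog '[[0,0,0.002,0],[0,0,0,0]]'
python3 -m jog '[[0,0,0.002,0],[0,0,0,0]]'
python3 -c "
from h import *
for i in range(3):
    d=get_image('top');print(observe()['force'])"
```

```text
clock: 16.75
position: [0.4686, -0.0225, 0.0495]
ee_rot: [3.132, 0.012, -0.059]
force: [-0.6, 0.7, -0.9]
width: 0.687
clock: 16.95
position: [0.4689, -0.0225, 0.0481]
ee_rot: [3.132, 0.012, -0.057]
force: [0.6, 0.1, -0.7]
width: 0.693
[-1.37402178  0.27789165  2.05835186]
[-0.31549668 -0.87930882  4.07791431]
[-1.24759594  0.32147082  4.23810947]
```

```bash
python3 -m jog '[[0,0,0,0],[0,0,0,0],[0,0,0,0],[0,0,0,0],[0,0,0,0],[0,0,0,0]]' -1 12
python3 -m jog '[[0,0,-0.02,0],[0,0,-0.04,0],[0,0,-0.04,0],[0,0,-0.04,0],[0,0,0,0],[0,0,0,0]]'
python3 -c "
from h import *;to(.453,.170,.19)
print(Ro.from_rotvec(observe()['ee_rot']).as_matrix().round(3)[:,2])
d=get_image('side');cv2.imwrite('pics/s2.png',d['img'][:,:,::-1])"
```

```text
clock: 17.7
position: [0.4686, -0.0224, 0.0472]
ee_rot: [3.132, 0.012, -0.059]
force: [0.4, -0.6, -0.2]
width: 0.998
clock: 18.3
position: [0.4731, -0.021, 0.1916]
ee_rot: [3.132, 0.013, -0.063]
force: [-0.3, -0.3, -0.4]
width: 1.002
clock 18.3 tcp [ 0.4731 -0.021   0.1916] yaw 0.008 tilt -0.9992 w 1.002 F [-0.3 -0.3 -0.4] -> rows sum [-0.0185 -0.1912  0.0006]
[-0.04  -0.009 -0.999]
```

View pics/s2.png

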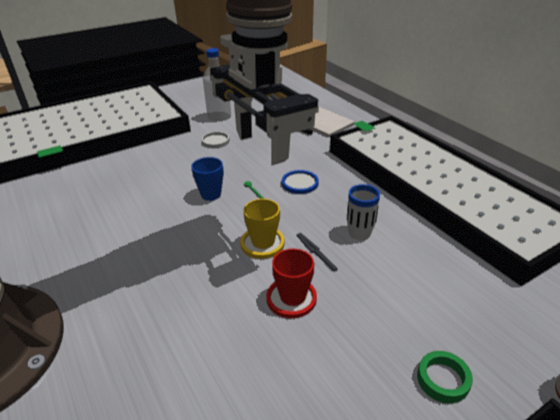

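Side view: the yellow pot (262,222) and red pot (293,277) stand upright in their holders, and the gripper is clear. Next is blue.

```bash
python3 -m jog '[[-0.001,-0.02,0,0],[-0.003,-0.035,0,0],[-0.004,-0.04,0,0],[-0.004,-0.04,0,0],[-0.004,-0.035,0,0],[-0.002,-0.018,0,0],[0,0,0,0],[0,0,0,0]]'
python3 -c "
from h import *
d=get_image('wrist')
print(locate(d,'b',proj(d,[(.453,.17,.075)])[0],POT,(.45,.17)));to(.453,.170,.047);print(Ro.from_rotvec(observe()['ee_rot']).as_matrix().round(3)[:,2])"
```

```text
clock: 19.15
position: [0.4483, 0.1706, 0.1803]
ee_rot: [3.127, 0.008, -0.086]
force: [-0.3, -1.1, 0.2]
width: 0.999
(array([0.4518, 0.1684]), 0.935)
clock 19.2 tcp [0.4483 0.1704 0.1803] yaw 0.004 tilt -0.9984 w 1.0 F [-0.6 -0.   0.1] -> rows sum [ 0.0121 -0.0014  0.1328]
[-0.055 -0.014 -0.998]
```

```bash
python3 -m jog '[[0.01,0,0,0],[0,0,0.03,0],[0,0,0.03,0],[0,0,0.03,0],[0,0,0.02,0],[0,0,0.008,0],[0,0,0,0],[0,0,0,0]]'
python3 -c "from h import *;to(.4525,.1695,.047);print(Ro.from_rotvec(observe()['ee_rot']).as_matrix().round(3)[:,2])"
```

```text
clock: 20.0
position: [0.4605, 0.1592, 0.0579]
ee_rot: [3.125, -0.017, -0.079]
force: [0.4, 0.2, 1.0]
width: 1.005
clock 20.0 tcp [0.4605 0.1592 0.0579] yaw -0.012 tilt -0.9986 w 1.005 F [0.4 0.2 1. ] -> rows sum [-0.0075 -0.0104  0.0111]
[-0.05  -0.015 -0.999]
```

```bash
python3 -m jog '[[-0.008,-0.01,0.003,0],[0,0,0,0],[0,0,0.005,0],[0,0,0,0],[0,0,0,0]]'
python3 -c "from h import *;to(.4525,.1695,.047);print(Ro.from_rotvec(observe()['ee_rot']).as_matrix().round(3)[:,2])"
```

```text
clock: 20.5
position: [0.4537, 0.1712, 0.0526]
ee_rot: [3.127, -0.017, -0.07]
force: [-0.0, -0.6, 0.2]
width: 0.999
clock 20.5 tcp [0.4537 0.1712 0.0526] yaw -0.011 tilt -0.9989 w 0.999 F [-0.  -0.6  0.2] -> rows sum [-0.0009  0.0017  0.0057]
[-0.045 -0.013 -0.999]
```

```bash
python3 -m jog '[[-0.001,0.001,0.005,0],[0,0,0,0],[0,0,0,0],[0,0,0,0],[0,0,0,0],[0,0,0,0],[0,0,0,0]]' 1 12
python3 -m jog '[[0,0,-0.02,0],[0,0,-0.04,0],[0,0,-0.04,0],[0,0,-0.03,0],[0,0,0,0],[0,0,0,0]]'
python3 -c "from h import *;to(.632,.105,.18);print(Ro.from_rotvec(observe()['ee_rot']).as_matrix().round(3)[:,2])"
```

```text
clock: 21.2
position: [0.4526, 0.1697, 0.0473]
ee_rot: [3.127, -0.018, -0.07]
force: [0.0, 0.6, -1.0]
width: 0.688
clock: 21.8
position: [0.4575, 0.1711, 0.1811]
ee_rot: [3.126, -0.017, -0.075]
force: [-0.6, -0.1, -1.1]
width: 0.689
clock 21.8 tcp [0.4575 0.1711 0.1811] yaw -0.011 tilt -0.9987 w 0.689 F [-0.6 -0.1 -1.1] -> rows sum [ 0.1751  0.0642 -0.0063]
[-0.048 -0.014 -0.999]
```

```bash
python3 -m jog '[[0.015,0.006,0,0],[0.025,0.009,0,0],[0.03,0.011,0,0],[0.03,0.011,0,0],[0.03,0.011,0,0],[0.025,0.009,0,0],[0.015,0.005,0,0],[0,0,0,0]]'
python3 -m jog '[[0,0,0,0],[0,0,0,0]]'
python3 -c "from h import *;to(.632,.105,.053);print(Ro.from_rotvec(observe()['ee_rot']).as_matrix().round(3)[:,2])"
```

```text
clock: 22.6
position: [0.6334, 0.0972, 0.1598]
ee_rot: [3.117, -0.017, -0.096]
force: [0.7, -1.0, -0.7]
width: 0.688
clock: 22.8
position: [0.6323, 0.0963, 0.1568]
ee_rot: [3.116, -0.018, -0.103]
force: [-0.9, 0.6, -0.6]
width: 0.688
clock 22.8 tcp [0.6323 0.0963 0.1568] yaw -0.012 tilt -0.9975 w 0.688 F [-0.9  0.6 -0.6] -> rows sum [ 0.0065 -0.0113  0.1034]
[-0.066 -0.024 -0.998]
```

```bash
python3 -m jog '[[0.003,-0.005,0,0],[0.003,-0.006,0.01,0],[0,-0.005,0.03,0],[0,-0.003,0.03,0],[0,0,0.015,0],[0,0,0,0],[0,0,0,0]]'
python3 -c "from h import *;to(.632,.105,.053);print(Ro.from_rotvec(observe()['ee_rot']).as_matrix().round(3)[:,2])"
```

```text
clock: 23.5
position: [0.631, 0.1208, 0.0677]
ee_rot: [3.118, -0.007, -0.101]
force: [-0.6, -0.0, 0.7]
width: 0.69
clock 23.5 tcp [0.631  0.1208 0.0677] yaw -0.005 tilt -0.9977 w 0.69 F [-0.6 -0.   0.7] -> rows sum [0.002  0.0155 0.0149]
[-0.065 -0.021 -0.998]
```

```bash
python3 -m jog '[[0.002,0.013,0,0],[0,0,0,0],[0,0,0,0]]'
python3 -c "from h import *;to(.632,.105,.053)"
```

```text
clock: 23.8
position: [0.6346, 0.1073, 0.0703]
ee_rot: [3.119, -0.006, -0.096]
force: [0.4, -0.1, -0.5]
width: 0.689
clock 23.8 tcp [0.6346 0.1073 0.0703] yaw -0.005 tilt -0.9979 w 0.689 F [ 0.4 -0.1 -0.5] -> rows sum [-0.0015  0.0019  0.0175]
```

```bash
python3 -m jog '[[-0.002,0.001,0.007,0],[0,0,0.005,0],[0,0,0,0],[0,0,0.004,0],[0,0,0,0],[0,0,0.001,0],[0,0,0,0],[0,0,0,0]]'
python3 -m jog '[[0,0,0.002,0],[0,0,0,0]]'
python3 -c "from h import *;to(.632,.105,.053);print(Ro.from_rotvec(observe()['ee_rot']).as_matrix().round(3)[:,2])"
```

```text
clock: 24.6
position: [0.632, 0.1059, 0.0531]
ee_rot: [3.12, -0.007, -0.093]
force: [0.1, 0.4, -1.1]
width: 0.691
clock: 24.8
position: [0.6326, 0.1055, 0.0524]
ee_rot: [3.12, -0.008, -0.09]
force: [-0.1, -0.7, -1.7]
width: 0.688
clock 24.8 tcp [0.6326 0.1055 0.0524] yaw -0.006 tilt -0.9981 w 0.688 F [-0.1 -0.7 -1.7] -> rows sum [-0.0007  0.0006 -0.0005]
[-0.058 -0.02  -0.998]
```

```bash
python3 -m jog '[[0,0,0.002,0],[0,0,0,0]]'
python3 -m jog '[[0,0,0.002,0],[0,0,0,0]]'
python3 -m jog '[[0,0,0.002,0],[0,0,0,0],[0,0,0,0]]'
python3 -c "
from h import *
for i in range(3):
    d=get_image('top');print(observe()['force'],observe()['position'])"
```

```text
clock: 25.0
position: [0.6333, 0.1055, 0.052]
ee_rot: [3.12, -0.008, -0.087]
force: [0.7, -0.5, -0.6]
width: 0.686
clock: 25.2
position: [0.6339, 0.1055, 0.0513]
ee_rot: [3.12, -0.008, -0.085]
force: [-0.1, -0.7, -0.5]
width: 0.69
clock: 25.5
position: [0.6343, 0.1055, 0.0505]
ee_rot: [3.12, -0.009, -0.082]
force: [-0.8, -0.9, 2.2]
width: 0.688
[-0.20245793  0.35672839  2.76430411] [0.63436002 0.10552822 0.05048262]
[0.23598308 1.05904227 2.96129757] [0.63428652 0.10551916 0.05045566]
[-0.72700259 -0.0991086   2.74053206] [0.6342827  0.10552847 0.05041421]
```

```bash
python3 -m jog '[[0,0,0,0],[0,0,0,0],[0,0,0,0],[0,0,0,0],[0,0,0,0],[0,0,0,0]]' -1 12
python3 -m jog '[[0,0,-0.02,0],[0,0,-0.04,0],[0,0,-0.04,0],[0,0,-0.04,0],[0,0,-0.02,0],[0,0,0,0],[0,0,0,0]]'
python3 -c "
from h import *
S=get_image('side');T=get_image('top')
print('net',locate(S,'b',(364,195),NET,(.633,-.094)),locate(T,'b',(330,155),NET,(.633,-.094)))
cv2.imwrite('pics/s3.png',S['img'][:,:,::-1])
to(.6327,-.094,.2)
print(Ro.from_rotvec(observe()['ee_rot']).as_matrix().round(3)[:,2])"
```

```text
clock: 26.25
position: [0.6339, 0.1055, 0.0492]
ee_rot: [3.12, -0.008, -0.084]
force: [-0.5, 0.6, -0.0]
width: 0.998
clock: 26.95
position: [0.6416, 0.1087, 0.2134]
ee_rot: [3.119, -0.008, -0.09]
force: [0.5, -0.2, -0.1]
width: 1.004
net (array([ 0.633 , -0.0944]), 1.035) (array([ 0.6324, -0.0936]), 0.969)
clock 27.05 tcp [0.6412 0.1086 0.2125] yaw -0.006 tilt -0.998 w 0.999 F [-0.3  0.2 -0.1] -> rows sum [-0.0066  0.2023  0.0172]
[-0.059 -0.021 -0.998]
```

View pics/s3.png

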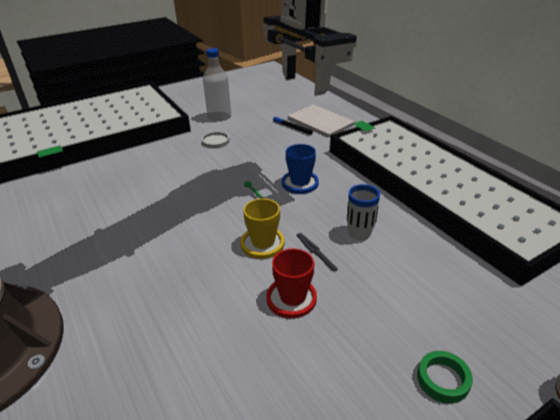

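All three pots are now upright in their holders; blue is at (300,165). The net pot is next, moving gently to limit the tilt drift.

```bash
python3 -m jog '[[-0.001,0.01,0,0],[-0.001,0.02,0,0],[-0.001,0.025,0,0],[-0.001,0.025,0,0],[-0.001,0.025,0,0],[-0.001,0.025,0,0],[-0.001,0.025,0,0],[0,0.02,0,0]]'
python3 -c "from h import *;to(.6327,-.094,.2);print(Ro.from_rotvec(observe()['ee_rot']).as_matrix().round(3)[:,2])"
python3 -m jog '[[0,0.01,0,0],[0,0.005,0,0],[0,0,0,0],[0,0,0,0]]'
python3 -c "from h import *;to(.6327,-.094,.2);print(Ro.from_rotvec(observe()['ee_rot']).as_matrix().round(3)[:,2])"
```

```text
clock: 27.85
position: [0.6264, -0.0751, 0.2052]
ee_rot: [3.116, -0.001, -0.122]
force: [0.2, -0.2, 0.1]
width: 1.0
clock 27.85 tcp [ 0.6264 -0.0751  0.2052] yaw -0.001 tilt -0.9967 w 1.0 F [ 0.2 -0.2  0.1] -> rows sum [0.0067 0.0187 0.0051]
[-0.078 -0.023 -0.997]
clock: 28.25
position: [0.624, -0.0951, 0.2023]
ee_rot: [3.115, -0.009, -0.131]
force: [-0.7, -0.6, -0.5]
width: 1.004
clock 28.25 tcp [ 0.624  -0.0951  0.2023] yaw -0.007 tilt -0.9962 w 1.004 F [-0.7 -0.6 -0.5] -> rows sum [ 0.0089 -0.0012  0.0016]
[-0.084 -0.024 -0.996]
```

```bash
python3 -m jog '[[0.004,0,0.01,0],[0.004,0,0.02,0],[0.004,0,0.02,0],[0.004,0,0.015,0],[0.002,0,0.01,0],[0,0,0,0],[0,0,0,0]]'
python3 -c "
from h import *
to(.631,-.094,.064);print(Ro.from_rotvec(observe()['ee_rot']).as_matrix().round(3)[:,2])
d=get_image('wrist');cv2.imwrite('pics/w2.png',d['img'][:,:,::-1]);p=proj(d,[(.6327,-.094,.092)])[0];print(p,locate(d,'b',p,NET,(.633,-.094)))"
```

```text
clock: 28.95
position: [0.6378, -0.0895, 0.121]
ee_rot: [3.118, 0.005, -0.129]
force: [0.6, -0.2, 0.1]
width: 1.002
clock 28.95 tcp [ 0.6378 -0.0895  0.121 ] yaw 0.003 tilt -0.9963 w 1.002 F [ 0.6 -0.2  0.1] -> rows sum [-0.002   0.0033  0.0575]
[-0.083 -0.021 -0.996]
[283.0652373  246.11741883] (array([ 0.633 , -0.0951]), 1.028)
```

View pics/w2.png

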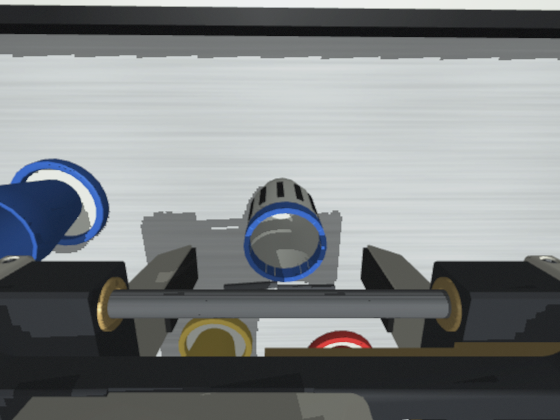

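The net pot's rim is at (285,243), centred between the fingers, and the wrist estimate (0.633, -0.095) agrees.

```bash
python3 -m jog '[[-0.001,0.004,0.01,0],[0,0,0.015,0],[0,0,0.015,0],[0,0,0.008,0],[0,0,0.004,0],[0,0,0,0],[0,0,0,0],[0,0,0,0]]'
python3 -c "from h import *;to(.631,-.0945,.064);print(Ro.from_rotvec(observe()['ee_rot']).as_matrix().round(3)[:,2])"
```

```text
clock: 29.8
position: [0.633, -0.0961, 0.0675]
ee_rot: [3.118, 0.003, -0.123]
force: [-0.7, 1.0, 0.8]
width: 1.002
clock 29.8 tcp [ 0.633  -0.0961  0.0675] yaw 0.001 tilt -0.9966 w 1.002 F [-0.7  1.   0.8] -> rows sum [-0.0017 -0.0017  0.0036]
[-0.079 -0.022 -0.997]
```

```bash
python3 -m jog '[[-0.001,-0.001,0.003,0],[0,0,0,0],[0,0,0,0],[0,0,0,0],[0,0,0,0],[0,0,0,0],[0,0,0,0],[0,0,0,0]]' 1 12
python3 -m jog '[[0,0,0,0],[0,0,0,0]]'
python3 -c "from h import *;to(.631,-.0945,.064)"
python3 -m jog '[[0,0,-0.01,0],[0,0,-0.02,0],[0,0,-0.03,0],[0,0,-0.03,0],[0,0,-0.03,0],[0,0,-0.015,0],[0,0,0,0],[0,0,0,0]]'
python3 -c "from h import *;to(.633,.105,.2);print(Ro.from_rotvec(observe()['ee_rot']).as_matrix().round(3)[:,2])"
```

```text
clock: 30.6
position: [0.6327, -0.0949, 0.0657]
ee_rot: [3.118, 0.003, -0.119]
force: [-0.4, 0.5, -0.3]
width: 0.584
clock: 30.8
position: [0.6327, -0.0949, 0.0657]
ee_rot: [3.118, 0.003, -0.12]
force: [-0.1, -0.2, 0.1]
width: 0.585
clock 30.8 tcp [ 0.6327 -0.0949  0.0657] yaw 0.001 tilt -0.9968 w 0.585 F [-0.1 -0.2  0.1] -> rows sum [-0.0016 -0.0005  0.0018]
clock: 31.6
position: [0.6431, -0.0916, 0.2092]
ee_rot: [3.118, 0.004, -0.119]
force: [-0.9, -0.1, -1.8]
width: 0.583
clock 31.6 tcp [ 0.6431 -0.0916  0.2092] yaw 0.002 tilt -0.9969 w 0.583 F [-0.9 -0.1 -1.8] -> rows sum [-0.0091 -0.1968  0.0057]
[-0.076 -0.021 -0.997]
```

```bash
python3 -c "
from h import *
S=get_image('side');T=get_image('top')
print(locate(S,'b',(300,165),[(.005,.02),(.055+.005,.0315),(.08,.0315),(0,.04),(.012,.04)],(.633,.105)))
p=proj(T,[(.633,.105,.05)])[0];print(locate(T,'b',p,[(.005,.02),(.055+.005,.0315),(.08,.0315),(0,.04),(.012,.04)],(.633,.105)))"
python3 -m jog '[[-0.0005,-0.008,0,0],[-0.0005,-0.015,0,0],[-0.0005,-0.018,0,0],[-0.0005,-0.018,0,0],[-0.0005,-0.018,0,0],[-0.0005,-0.018,0,0],[-0.0005,-0.018,0,0],[-0.0005,-0.018,0,0]]'
python3 -m jog '[[0,-0.018,-0.001,0],[0,-0.018,-0.001,0],[0,-0.015,0,0],[0,-0.01,0,0],[0,-0.005,0,0],[0,0,0,0],[0,0,0,0],[0,0,0,0]]'
python3 -c "from h import *;to(.633,.105,.2);print(Ro.from_rotvec(observe()['ee_rot']).as_matrix().round(3)[:,2])"
```

```text
(array([0.6339, 0.1071]), 0.91)
(array([0.6325, 0.1048]), 0.934)
clock: 32.5
position: [0.6338, 0.0531, 0.2002]
ee_rot: [3.12, 0.009, -0.136]
force: [0.2, 0.2, -1.1]
width: 0.585
clock: 33.3
position: [0.6314, 0.1306, 0.2]
ee_rot: [3.121, 0.019, -0.14]
force: [1.0, 0.4, -0.7]
width: 0.582
clock 33.3 tcp [0.6314 0.1306 0.2   ] yaw 0.012 tilt -0.9958 w 0.582 F [ 1.   0.4 -0.7] -> rows sum [0.0013 0.0256 0.0004]
[-0.089 -0.018 -0.996]
```

```bash
python3 -m jog '[[0.001,0.012,0,0],[0.001,0.012,0,0],[0,0,0,0],[0,0,0,0],[0,0,0,0]]'
python3 -c "
from h import *
to(.634,.1055,.16);print(Ro.from_rotvec(observe()['ee_rot']).as_matrix().round(3)[:,2])"
```

```text
clock: 33.8
position: [0.6346, 0.0998, 0.2004]
ee_rot: [3.119, 0.01, -0.139]
force: [-0.9, -0.7, -1.0]
width: 0.58
clock 33.8 tcp [0.6346 0.0998 0.2004] yaw 0.005 tilt -0.9958 w 0.58 F [-0.9 -0.7 -1. ] -> rows sum [ 0.003  -0.0065  0.0402]
[-0.089 -0.02  -0.996]
```

```bash
python3 -m jog '[[0.001,-0.003,0.01,0],[0.001,-0.003,0.01,0],[0.001,0,0.01,0],[0,0,0.005,0],[0,0,0,0],[0,0,0,0],[0,0,0,0]]'
python3 -c "
from h import *
to(.634,.1055,.155);print(Ro.from_rotvec(observe()['ee_rot']).as_matrix().round(3)[:,2])"
```

```text
clock: 34.5
position: [0.6333, 0.1075, 0.1606]
ee_rot: [3.119, 0.014, -0.143]
force: [-0.6, 0.7, 0.8]
width: 0.59
clock 34.5 tcp [0.6333 0.1075 0.1606] yaw 0.008 tilt -0.9956 w 0.59 F [-0.6  0.7  0.8] -> rows sum [0.0012 0.0019 0.0056]
[-0.091 -0.02  -0.996]
```

```bash
python3 -m jog '[[0.001,0.002,0,0],[0,0,0,0],[0,0,0,0]]'
python3 -c "
from h import *
to(.634,.1055,.155)
S=get_image('side');T=get_image('top')
a=S['img'][95:215,220:380];b=T['img'][90:210,160:320]
cv2.imwrite('pics/c1.png',cv2.resize(np.vstack([a,b]),(800//2*1,600),interpolation=cv2.INTER_CUBIC)[:,:,::-1])"
```

```text
clock: 34.8
position: [0.635, 0.1052, 0.1615]
ee_rot: [3.12, 0.014, -0.14]
force: [-0.6, -0.1, -1.2]
width: 0.587
clock 34.8 tcp [0.635  0.1052 0.1615] yaw 0.008 tilt -0.9958 w 0.587 F [-0.6 -0.1 -1.2] -> rows sum [-0.0004 -0.0004  0.0066]
```

View pics/c1.png

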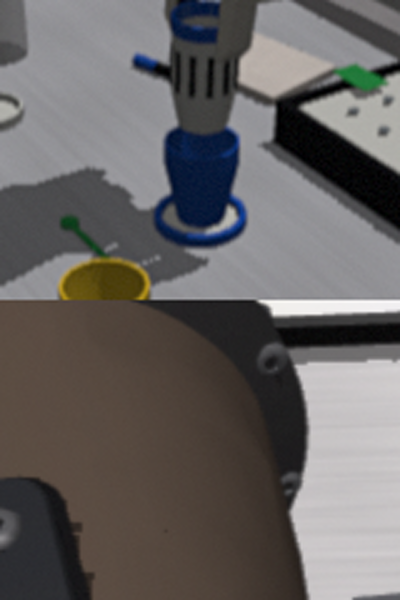

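Side crop: the net pot hangs upright directly above the blue pot's mouth (net foot about (203,130)); the top view is hidden by the arm. Lower it in small steps.

```bash
python3 -m jog '[[0.0005,0,0.005,0],[0.001,0,0.008,0],[0.001,0,0.008,0],[0.0005,0,0.005,0],[0,0,0,0],[0,0,0,0],[0,0,0,0]]'
python3 -c "
from h import *
to(.6345,.1055,.095);print(Ro.from_rotvec(observe()['ee_rot']).as_matrix().round(3)[:,2])"
```

```text
clock: 35.6
position: [0.6351, 0.1045, 0.132]
ee_rot: [3.119, 0.014, -0.143]
force: [0.9, -0.4, -1.2]
width: 0.581
clock 35.6 tcp [0.6351 0.1045 0.132 ] yaw 0.008 tilt -0.9956 w 0.581 F [ 0.9 -0.4 -1.2] -> rows sum [ 0.0027 -0.0017  0.0369]
[-0.091 -0.02  -0.996]
```

```bash
python3 -m jog '[[0.0005,-0.001,0.005,0],[0.0005,0,0.006,0],[0.0005,0,0.006,0],[0.0005,0,0.004,0],[0,0,0,0],[0,0,0,0],[0,0,0,0]]'
python3 -c "
from h import *
to(.6345,.1055,.095);print(Ro.from_rotvec(observe()['ee_rot']).as_matrix().round(3)[:,2])"
```

```text
clock: 36.3
position: [0.6353, 0.1053, 0.1093]
ee_rot: [3.119, 0.014, -0.142]
force: [-0.5, -0.3, -0.4]
width: 0.585
clock 36.3 tcp [0.6353 0.1053 0.1093] yaw 0.008 tilt -0.9957 w 0.585 F [-0.5 -0.3 -0.4] -> rows sum [ 0.0005 -0.0005  0.0143]
[-0.091 -0.02  -0.996]
```

```bash
python3 -m jog '[[0.0005,0,0.005,0],[0.0005,0,0.003,0],[0,0,0,0],[0,0,0,0]]'
python3 -m jog '[[0,0,0.003,0],[0,0,0,0],[0,0,0,0]]'
python3 -c "
from h import *
to(.6345,.1055,.09);print(Ro.from_rotvec(observe()['ee_rot']).as_matrix().round(3)[:,2])"
```

```text
clock: 36.7
position: [0.6359, 0.1052, 0.1009]
ee_rot: [3.119, 0.014, -0.141]
force: [-0.9, 0.8, -1.0]
width: 0.582
clock: 37.0
position: [0.6356, 0.1051, 0.0977]
ee_rot: [3.119, 0.014, -0.141]
force: [-0.1, -0.7, -0.5]
width: 0.584
clock 37.0 tcp [0.6356 0.1051 0.0977] yaw 0.008 tilt -0.9957 w 0.584 F [-0.1 -0.7 -0.5] -> rows sum [-0.0004 -0.0005  0.0078]
[-0.09  -0.019 -0.996]
```

```bash
python3 -m jog '[[0,0,0.003,0],[0,0,0,0],[0,0,0,0]]'
python3 -m jog '[[0,0,0.002,0],[0,0,0,0],[0,0,0,0]]'
python3 -c "
from h import *
to(.6345,.1055,.09)"
```

```text
clock: 37.3
position: [0.6353, 0.1051, 0.0945]
ee_rot: [3.119, 0.014, -0.141]
force: [0.0, -0.7, -1.0]
width: 0.583
clock: 37.6
position: [0.6351, 0.1051, 0.0924]
ee_rot: [3.119, 0.014, -0.141]
force: [-0.1, -0.8, -1.1]
width: 0.579
clock 37.6 tcp [0.6351 0.1051 0.0924] yaw 0.008 tilt -0.9958 w 0.579 F [-0.1 -0.8 -1.1] -> rows sum [-0.0004 -0.0005  0.0024]
```

```bash
python3 -m jog '[[0,0,0.002,0],[0,0,0,0],[0,0,0,0]]'
python3 -m jog '[[0,0,0.001,0],[0,0,0,0],[0,0,0,0]]'
python3 -m jog '[[0,0,0.001,0],[0,0,0,0],[0,0,0,0]]'
```

```text
clock: 37.9
position: [0.635, 0.1051, 0.0903]
ee_rot: [3.12, 0.014, -0.141]
force: [-0.5, 0.4, -0.8]
width: 0.588
clock: 38.2
position: [0.635, 0.1053, 0.0897]
ee_rot: [3.12, 0.014, -0.14]
force: [0.2, -0.5, 0.1]
width: 0.586
clock: 38.5
position: [0.6354, 0.1054, 0.0895]
ee_rot: [3.12, 0.014, -0.138]
force: [1.8, -0.7, -1.3]
width: 0.581
```

```bash
python3 -m jog '[[0,0,0.002,0],[0,0,0,0],[0,0,0,0]]'
python3 -m jog '[[0,0,0.002,0],[0,0,0,0],[0,0,0,0]]'
python3 -c "
from h import *
for i in range(3):
    d=get_image('side');print(observe()['force'].round(1),observe()['position'].round(4))"
```

```text
clock: 38.8
position: [0.636, 0.1063, 0.0888]
ee_rot: [3.122, 0.014, -0.135]
force: [-0.2, 0.4, -1.2]
width: 0.584
clock: 39.1
position: [0.6368, 0.1065, 0.0882]
ee_rot: [3.122, 0.014, -0.131]
force: [-0.1, 0.3, 0.4]
width: 0.584
[-0.3  0.5  1. ] [0.6368 0.1065 0.0882]
[-0.7  0.1  1.9] [0.6367 0.1065 0.0882]
[0.2 0.9 2.5] [0.6367 0.1065 0.0882]
```

```bash
python3 -m jog '[[0,0,0.002,0],[0,0,0,0],[0,0,0,0]]'
python3 -m jog '[[0,0,0.002,0],[0,0,0,0],[0,0,0,0]]'
python3 -c "
from h import *
for i in range(3):
    S=get_image('side');print(observe()['force'].round(1),observe()['position'].round(4))
a=S['img'][95:215,220:380];cv2.imwrite('pics/c2.png',cv2.resize(a,(640,480),interpolation=cv2.INTER_CUBIC)[:,:,::-1])"
```

```text
clock: 39.55
position: [0.6375, 0.1066, 0.0876]
ee_rot: [3.123, 0.014, -0.128]
force: [-0.3, 0.2, 1.5]
width: 0.58
clock: 39.85
position: [0.6381, 0.1065, 0.0869]
ee_rot: [3.123, 0.013, -0.126]
force: [-0.0, -0.0, 1.0]
width: 0.586
[ 0.  -0.2  2.4] [0.6381 0.1065 0.0869]
[-1.3 -0.4  2.6] [0.638  0.1065 0.0869]
[-0.7 -0.1  1.8] [0.6381 0.1066 0.0869]
```

View pics/c2.png

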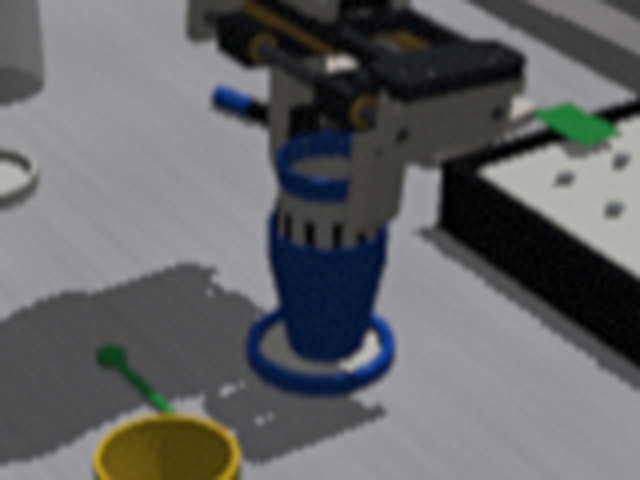

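The net pot sits inside the blue pot, both upright and inside the recess. Fingertips are above the pot rim. Release and inspect.

```bash
python3 -m jog '[[0,0,0,0],[0,0,0,0],[0,0,0,0],[0,0,0,0],[0,0,0,0],[0,0,0,0],[0,0,0,0]]' -1 12
python3 -m jog '[[0,0,-0.01,0],[0,0,-0.02,0],[0,0,-0.03,0],[0,0,-0.03,0],[0,0,-0.03,0],[0,0,-0.02,0],[0,0,0,0],[0,0,0,0]]'
python3 -m jog '[[-0.03,0.02,-0.02,0],[-0.04,0.02,-0.01,0],[-0.04,0.02,0,0],[-0.04,0.02,0,0],[-0.04,0.02,0,0],[-0.03,0.01,0,0],[0,0,0,0],[0,0,0,0]]'
python3 -c "
from h import *
S=get_image('side');T=get_image('top')
a=S['img'][110:230,220:380];b=T['img'][120:240,180:340]
cv2.imwrite('pics/c3.png',np.hstack([cv2.resize(x,(400,300),interpolation=cv2.INTER_CUBIC) for x in(a,b)])[:,:,::-1])
cv2.imwrite('pics/s4.png',S['img'][:,:,::-1])
p=proj(S,[(.637,.1065,.112)])[0];print(p)
for z in (.10,.11,.115,.12,.125):
  N=[(z-.012,.0265),(z,.0265)]
  print(z,proj(S,[(.636,.1065,z)])[0])
to(.6,.1,.2)"
```

```text
clock: 40.7
position: [0.6374, 0.1063, 0.0856]
ee_rot: [3.122, 0.013, -0.129]
force: [0.5, -0.1, 0.4]
width: 0.995
clock: 41.5
position: [0.6492, 0.109, 0.235]
ee_rot: [3.123, 0.014, -0.126]
force: [-0.3, -0.9, -0.8]
width: 0.998
clock: 42.3
position: [0.4207, -0.0069, 0.278]
ee_rot: [3.121, 0.013, -0.146]
force: [-1.0, -0.4, -0.3]
width: 0.996
[301.61108417 136.06586532]
0.1 [301.1312892  141.50842126]
0.11 [301.18618227 137.08719511]
0.115 [301.21390327 134.85447525]
0.12 [301.24180971 132.60682037]
0.125 [301.26990345 130.3440801 ]
clock 42.4 tcp [ 0.4214 -0.0065  0.2779] yaw 0.008 tilt -0.9954 w 0.998 F [0.7 0.5 0.2] -> rows sum [ 0.186  -0.106   0.0589]
```

View pics/c3.png

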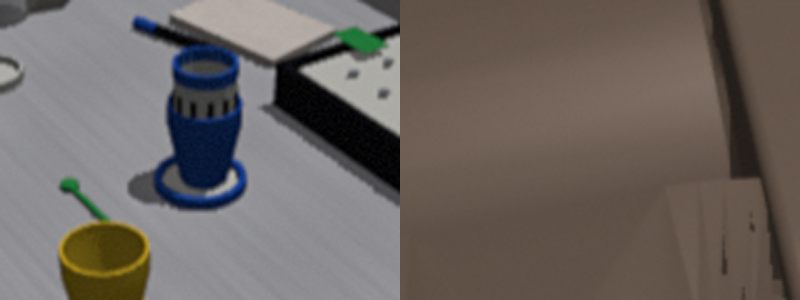

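Upright and nested, the net rim is at crop (205,58) in the side view. I'll clear the arm from the top camera and measure the seating depth.

```bash
python3 -m jog '[[0,0.03,0,0],[0,0.04,0,0],[0,0.04,0,0],[0,0.04,0,0],[0,0.04,0,0],[0,0.04,0,0],[0,0.04,0,0],[0,0.03,0,0]]'
python3 -c "
from h import *
S=get_image('side');T=get_image('top')
b=T['img'][130:210,190:290];a=S['img'][120:200,260:340]
cv2.imwrite('pics/c4.png',np.hstack([cv2.resize(a,(400,400),interpolation=cv2.INTER_CUBIC),cv2.resize(b,(400,400*8//10),interpolation=cv2.INTER_CUBIC,dst=None) if 0 else cv2.resize(T['img'][130:210,195:275],(400,400),interpolation=cv2.INTER_CUBIC)])[:,:,::-1])
to(.6,.1,.2)
# column profile through net axis in side view
print(S['img'][122:186,301].tolist())"
```

```text
clock: 43.2
position: [0.4375, -0.3094, 0.2776]
ee_rot: [3.124, 0.048, -0.15]
force: [0.1, -0.2, 0.3]
width: 1.001
clock 43.3 tcp [ 0.4368 -0.3115  0.2771] yaw 0.025 tilt -0.9952 w 0.999 F [-0.2 -0.1  0.6] -> rows sum [ 0.1803 -0.408   0.0544]
[[98, 93, 89], [71, 68, 66], [72, 68, 67], [63, 60, 60], [40, 40, 39], [20, 27, 42], [12, 33, 77], [15, 40, 90], [13, 33, 70], [10, 24, 61], [10, 27, 61], [19, 30, 59], [52, 57, 66], [72, 71, 70], [74, 74, 72], [72, 72, 68], [73, 73, 73], [65, 71, 90], [46, 65, 104], [18, 40, 84], [5, 26, 63], [9, 26, 60], [7, 27, 61], [22, 36, 63], [52, 54, 66], [71, 72, 71], [72, 72, 69], [72, 72, 69], [73, 74, 71], [72, 71, 70], [74, 74, 72], [73, 72, 72], [72, 72, 69], [73, 72, 68], [72, 73, 75], [59, 65, 98], [30, 53, 106], [4, 30, 72], [5, 25, 59], [8, 28, 62], [9, 27, 60], [10, 26, 59], [7, 27, 61], [3, 25, 59], [9, 29, 61], [13, 29, 61], [8, 27, 59], [9, 27, 60], [9, 28, 60], [10, 28, 59], [7, 25, 59], [8, 26, 59], [11, 28, 59], [12, 29, 61], [9, 25, 59], [4, 26, 60], [0, 22, 56], [8, 25, 58], [10, 29, 61], [7, 26, 58], [1, 23, 59], [7, 26, 58], [12, 27, 59], [41, 49, 68]]
```

View pics/c4.png

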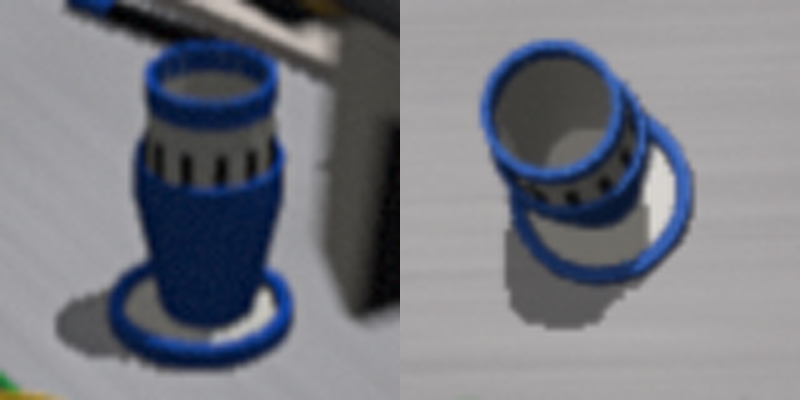

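```bash
python3 -c "
from h import *
S=get_image('side');T=get_image('top')
R=cv2.Rodrigues(S['rvec'])[0];c=(-R.T@S['tvec'].reshape(3));print('cam',c.round(3))
C=np.array([.634,.1055]);u=c[:2]-C;u/=np.linalg.norm(u)
row=lambda s,r,z:proj(S,[(*(C+(s+r)*u),z)])[0][1]
f=lambda v:[row(v[0],.0315,.08)-158.5,row(v[0]+v[2]*0,.0265,v[1])-141]
r=least_squares(f,[0,.115,0][:3]);s,h=r.x[:2];print('s,h',s.round(4),h.round(4),'back pred',row(s,-.0265,h),'foot pred',row(s,.0205,.005))
g=least_squares(lambda v:[row(v[0],.0265,v[1])-141,row(v[0],-.0265,v[1])-126.9],[0,.115]);print('net alone s,h',g.x.round(4))
# ellipse of net rim in top image
p=proj(T,[(*(C+s*u),h)])[0];print('top pred net rim centre',p,'r px',np.linalg.norm(proj(T,[(*(C+s*u)+[.0265,0],h)])[0]-p),'pot rim',proj(T,[(*(C+s*u),.08)])[0])
"
```

```text
cam [ 0.174 -0.574  0.548]
s,h -0.0002 0.1165 back pred 128.46994078456277 foot pred 186.57930649644493
net alone s,h [0.0924 0.1668]
top pred net rim centre [224.53751702 152.36165964] r px 13.549000835759204 pot rim [227.82725888 157.68768277]
```

The net top is at 0.1165 m, so its underside is 19.5 mm above the pot's. That is inside the snug range, agrees with the felt contact (19 mm), and both views coincide. One last overall look.

```bash
python3 -m jog '[[0,0,0,0],[0,0,0,0]]'; python3 -c "
from h import *
d=get_image('top');cv2.imwrite('pics/t5.png',d['img'][:,:,::-1]);to(0,0,0);print(observe()['dq'].round(3))"
```

```text
clock: 43.6
position: [0.4391, -0.304, 0.2766]
ee_rot: [3.126, 0.055, -0.152]
force: [-0.7, 0.4, -0.5]
width: 0.997
clock 43.65 tcp [ 0.4391 -0.3038  0.2767] yaw 0.035 tilt -0.9953 w 0.999 F [-0.3  0.5  0. ] -> rows sum [-0.3995 -0.3219  0.3139]
[ 0.003 -0.005  0.004  0.001  0.     0.     0.004]
```

View pics/t5.png

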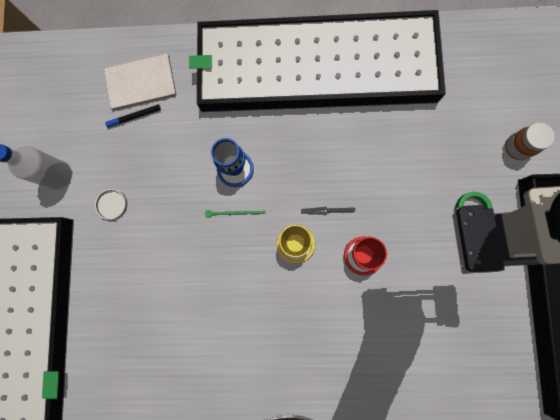

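The top view shows all pots in their holders, and the arm is clear. I'll verify that red and yellow sit flat inside their recesses before signing off.

```bash
python3 -c "
from h import *
T=get_image('top');S=get_image('side')
U=[(.005,.0205),(.06,.0315),(.08,.0315),(0,.04),(.012,.04)]
for n,c,xy in(('r','r',(.439,-.161)),('y','y',(.466,-.022))):
  for d in(T,S): print(n,'holder+pot fit',locate(d,c,proj(d,[(*xy,.04)])[0],U,xy),'pot rim if centred',proj(d,[(*xy,.08)])[0])
a=S['img'][190:320,230:330];b=T['img'][220:280,270:400]
cv2.imwrite('pics/c6.png',np.hstack([cv2.resize(a,(400,520),interpolation=cv2.INTER_CUBIC),cv2.copyMakeBorder(cv2.resize(b,(400,185),interpolation=cv2.INTER_CUBIC),0,335,0,0,0)])[:,:,::-1])"
```

```text
r holder+pot fit (array([ 0.4396, -0.162 ]), 0.939) pot rim if centred [369.47023902 254.2344797 ]
r holder+pot fit (array([ 0.4407, -0.16  ]), 0.951) pot rim if centred [290.85159746 262.37308803]
y holder+pot fit (array([ 0.4658, -0.0234]), 0.935) pot rim if centred [294.74765841 241.44329498]
y holder+pot fit (array([ 0.4674, -0.0206]), 0.944) pot rim if centred [260.06940165 208.91525229]
```

View pics/c6.png

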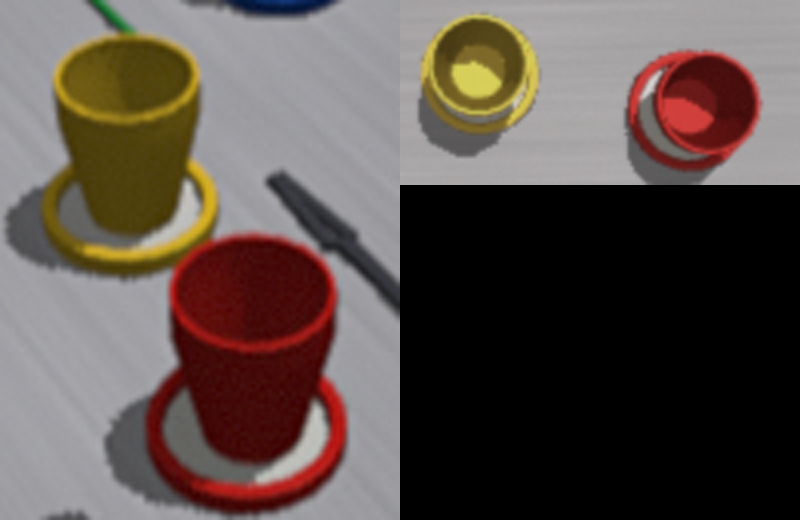

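Red and yellow stand upright on their holder floors. Their rims in the top view match the centred prediction (red about (369,254), yellow within 3 px). Handing in.

```bash
python3 -c "
from cell import ticket,observe
print(observe()['clock']);print(ticket.sign_off())"
```

```text
43.75
the job is handed in; nothing more can be done
None
```

The job is done and handed in at 43.75 s. The red, yellow and blue pots went into their own holders in that order, and only then the net pot was lowered into the blue pot. I pressed it in lightly, with at most about 2.6 N read. The gripper is open and the arm clear of everything.

- **Pots in holders:** the last top and side views show the red and yellow pots upright inside their recesses. The top-view rims match a centred pot within a few pixels. The blue pot also stands upright in its holder.
- **Net pot:** it stands upright in the blue pot, its top about 36.5 mm above the blue pot's rim and its underside about 19.5 mm above the blue pot's. That is inside the stated snug range. It agrees with the first contact felt (about 19 mm) and with the rim position in the top view.
- **Disagreements:**
  - During the light press the tool moved about 3 mm further down and 3 mm forward, which alone would put the underside about 16 mm up. I put that down to the arm giving way rather than the pot moving.
  - A second height estimate from the net rim alone gave nonsense, because front and back edges are too close together in the image, so I left it out.
  - The tool also leaned up to about 0.09 rad during the moves. The views show no pot left leaning because of it.

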